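Hold down the recessed reset button

ROBOT

A 6-joint arm with a two-finger parallel gripper is mounted at the origin on a cart in front of the work surface, level with it; the furniture and walls round the work are solid. World frame = base frame: x ahead of the robot, y to its left, z up, the work surface at z = 0. Lengths are in m, angles in rad, forces in N, time in s.
With the tool pointing down it reaches from about 0.225 to 0.875 m from the base axis. Payload 3.4 kg.
Tool frame: the origin (TCP) lies between the finger pads; the fingertips stand 22 mm ahead of it and the grasp point (between the pads) lies 3 mm ahead of it (manip.finger_overhang is the distance from the TCP to the fingertips, in m); z points along the fingers, y is the line along which they close (so a half turn about z gives the same grasp; the last joint's range is limited). The gripper opens to 85 mm and grips with 20 to 120 N. Pads are 22 mm wide; open, the fingers measure 114 mm over their backs; the gripper's body (76 mm by 85 mm) begins 54 mm behind the grasp point. The pads swing forward as they close: fully open they stand 13 mm farther back than shut.
Start: joints at [-1.296, 0.276, 1.505, -0, 1.361, -0.121], TCP at [0.222, -0.531, 0.253] pointing down, gripper open.
Joint ranges: [-2.89, 2.89], [-0.75, 2.08], [0.22, 2.7], [-1.18, 4.32], [0.11, 2.71], [-2.7, 2.7]. Speed limits (rad/s): [2.57, 2.57, 3.14, 3.14, 3.14, 3.14].

INTERFACE

Orientations are given as a unit quaternion [w, x, y, z].
In Python, from rig import get_state, eyes, order, manip gives the robot as it stands.
- The arm moves only by the tool drive_tool, never from a script. Its argument "rows" is a list of rows, each a list of 4 numbers: the shift along the tool's x, y, z in units of 25 mm (1.0 is 25 mm), then the turn about the tool's z in units of 6 degrees (1.0 is 6 degrees). A call has exactly 8 rows; each row is the pose to reach, as a shift and turn from the pose commanded when the call began, along the tool's axes at that moment; what a row does not reach only later rows make up. A row lasts 1/12 s, in which the tool goes at most 41.7 mm and 7.16 degrees, less where a joint would pass 70% of its speed; a pose out of reach is approached as far as the arm can. A call with a gripper value outside its range is refused whole. "grip" is the finger opening in mm, from 0 to 85.4, set as the call begins (left out, the last holds). The fingers move at their own pace and stop on an object; "newtons" is the grip in N (left out, the last holds). Time passes only in rows, so rows that repeat a pose let the fingers close, or fill a call up. It gives the time, the measured TCP pose, the force, the opening and the grip force at its end, in the units of the state.
- get_state(): the state, without advancing time (a new reading comes with each control period).
- eyes.get_image(name): name is "side" or "top"; returns (picture, depth): 400x640x3 uint8, red, green, blue; 400x640 float32, m along the optical axis (not along the pixel's ray), 0 where there is no reading.
- eyes.camera_info(name): a dict with "fx", "fy", "cx", "cy" (pixels), "R" (3x3) and "t" (3): a world point X has camera coordinates R X + t. Camera axes: x right, y down, z forward; pixel columns grow to the right and rows downward; lengths in m; the calibration is good to about 2 mm. A picture is of the moment at which its call begins. camera_info takes no time and is no camera call.
- order.sign_off(): hands the job in; it is judged then, once.
The state is a dict: "clock": time; "qpos": joint angles; "qd": joint speeds; "effort": joint torques, N m; "position": TCP position; "ee_rot": TCP orientation; "contact_force": force on the tool from outside, world axes, zero at the start; "moment": the same for the moment, N m; "width": finger opening in m; "gripper_force": force on a finger pad.
Only numpy, scipy, OpenCV 4.12 (cv2) and the standard library are available. Lean on these libraries where they do the work, as an engineer would, in place of code of your own. Each camera call takes 0.05 s, during which the arm holds its last target. There are 200 camera calls.

TASK

Reset the instrument's control box. Turn its clamp knob a full quarter turn clockwise (seen from above) to free the shutter, slide the shutter fully open off the hole, then take the reset pin out of its stand, reach it upright through the hole and press the recessed button right down. Finish while still gripping the pin and holding the button down, with the other things on the bench left where they stand.

Things in the scene. Friction and masses are not known exactly. Their poses are not given: they have to be found in the camera images.
- reset_box: Grey control box, fixed, 140 (x) x 160 (y) x 60 mm high, dark display window in its front (-x) face; left or right of the pin stand, yaw within 0.35 rad. Origin at the centre of its underside, z up. On its top, in a row along its own y at x = -10 mm: the hole at y = -40 mm, covered at the start by the shutter, and the clamp knob's axis at y = +44 mm.
- hole (a point): Centre of the round hole's mouth, on the box's top face (60 mm above the bench). Hole 15 mm in diameter, 30 mm deep; the face of the button, 13 mm in diameter, lies 20 mm below the mouth, too deep and narrow for fingers.
- tab_top (a point): Centre of the top edge of the shutter's upright tab, 88 mm above the bench. The shutter is a bare aluminium plate 36 (box x) x 40 (y) x 4 mm between two low rails; its tab is 8 mm thick (box y), 24 mm wide (box x) and rises 24 mm above the plate. Shut, the tab lies 4 mm from the hole's centre toward the knob (box +y).
- shutter (a joint): Shutter slide, m: 0 shut over the hole, grows as it slides along the box's +y toward the knob, 0.030 fully open (stop). The hole is wholly uncovered from 0.020. About 2 N of friction; stays where left. The knob's cam blocks it until the knob is turned.
- knob_grip (a point): On the clamp knob's vertical axis at grip height, 91 mm above the bench. Black knob with an upright bar 10 mm thick, 36 mm long, 68 to 98 mm above the bench, and below it a flat cam arm 55 mm long. Bar and cam share one line: at joint 0 along the box's y, the cam pointing to -y, at the shutter. The point's y runs along the bar and turns with it.
- clamp_knob (a joint): Clamp knob angle, rad, grows clockwise seen from above: about 0 to 0.15 at the start (locked, cam against the shutter's edge), 1.57 a quarter turn (free, cam pointing to the box's front, -x), stop at 1.65. Friction about 0.06 N m; stays where left.
- reset_button (a joint): Button travel, m: 0 up, 0.006 right down (stop). Spring return: 1 N at the start of travel, 4 N right down.
- pin_stand: White plastic stand, a block 50 x 50 x 50 mm fixed to the bench, with a vertical hole 9 mm in diameter through its centre that holds the pin. Origin at the centre of its underside.
- reset_pin: Reset pin, 95 mm long, about 30 g, upright in the stand: steel shaft 7 mm in diameter and 45 mm long below, round grey handle 16 mm in diameter and 50 mm long above (dark rings), its shoulder resting on the stand's top. Origin at the shaft's tip, z along the pin toward the handle.
- pin_tip (a point): Tip of the shaft (the pin's origin), 5 mm above the bench while in the stand.
- pin_grip (a point): On the pin's axis 72 mm above the tip, near the middle of the handle: where to grip it (77 mm above the bench while in the stand).
- dropper_bottle: Amber dropper bottle, 36 mm in diameter, 108 mm high, loose bystander beyond the work. Origin at its underside.
- beaker: Clear beaker, 46 mm in diameter, 60 mm high, loose bystander beyond the work. Origin at its underside.
- tape_roll: Roll of tape lying flat, 55 x 48 x 25 mm, loose bystander beyond the work. Origin at its underside.
Not all that is in view belongs to the job. What is shaped like the reset_pin but green is not meant.

How it is judged:
On the way, in this order (a step that is already met when the one before it is completed fails the run):
1. the clamp knob is turned a quarter turn clockwise with the shutter still shut (value of joint clamp_knob above 1.3 rad and value of joint shutter below 0.008 m), for 0.1 s.
2. the shutter is slid open, clear of the hole (value of joint shutter above 0.022 m), for 0.2 s.
3. the reset pin, gripped, presses the button down through the hole (value of joint reset_button above 0.0045 m and contact force between reset_pin and reset_box above 1 N and contact force between the fingers and reset_pin above 1 N), for 0.3 s.
At the end, for the whole second after the job is handed in: Ends holding for the last second: pin gripped, still, upright within 0.2 rad, tip in the hole pressing over 1 N, button over 4.5 mm down (of 6); shutter over 22 mm open, clamp knob past 1.3 rad (all of step 3 and value of joint shutter above 0.022 m and value of joint clamp_knob above 1.3 rad and horizontal distance between pin_tip and hole below 0.007 m and z of pin_tip in the frame of reset_box below 0.038 m and angle between reset_pin's own z axis and vertical below 0.2 rad and linear speed of reset_pin below 0.02 m/s); the arm keeps its last pose, push and grip.
It fails at once if the dropper bottle is disturbed (moved more than 30 mm) (distance of dropper_bottle from where it was at the start of the episode above 0.03 m).
It fails at once if the beaker is disturbed (moved more than 30 mm) (distance of beaker from where it was at the start of the episode above 0.03 m).
It fails at once if the tape roll is disturbed (moved more than 30 mm) (distance of tape_roll from where it was at the start of the episode above 0.03 m).
It also fails if it takes over 58 s, if anything falls off the work surface, if the arm or the gripper's body presses on something with over 40 N, if the wrist force passes 120 N, or if a joint passes its speed limit or range.

## Working session

There is one attempt and no reset: what is moved stays moved. The work goes in short steps, Python scripts to look and compute and a tool call to move; the robot and the scene stay as the last step left them, time stands still between calls to the robot, and variables do not carry over. Pictures are saved under pics/ and viewed, at most 10 in all, crops included, and the job is handed in when it is done.

Besides the shell and the picture viewer there is one more tool, called after "Call:" in YAML: its name, and indented under it one key for each argument. drive_tool: Moves the arm, as the interface text tells. Its arguments: {"type":"object","properties":{"rows":{"type":"array","items":{"type":"array","items":{"type":"number"}}},"grip":{"type":"number"},"newtons":{"type":"number"}},"required":["rows"]}

```bash
ls; mkdir -p pics; cat > h.py <<'E'
import numpy as np, cv2
from rig import get_state, eyes, order, manip
def grab(n):
    im,d=eyes.get_image(n); c=eyes.camera_info(n); np.savez(f'{n}.npz',im=im,d=d,**{k:np.array(v) for k,v in c.items()}); return im,d,c
def load(n):
    z=np.load(f'{n}.npz'); return z['im'],z['d'],z
def world(c,u,v,z):
    p=np.array([(u-c['cx'])/c['fx']*z,(v-c['cy'])/c['fy']*z,z]); return np.array(c['R']).T@(p-np.array(c['t']))
def cloud(c,d):
    v,u=np.indices(d.shape); P=np.stack([(u-c['cx'])/c['fx']*d,(v-c['cy'])/c['fy']*d,d],-1)
    return (P-np.array(c['t']))@np.array(c['R'])
def proj(c,X):
    p=np.array(c['R'])@X+np.array(c['t']); return c['fx']*p[0]/p[2]+c['cx'],c['fy']*p[1]/p[2]+c['cy']
E
python3 - <<'E'
from h import *
for n in('top','side'):
    im,d,c=grab(n); cv2.imwrite(f'pics/{n}0.png',im[:,:,::-1]); print(n,c['fx'],np.round(c['R'],3).tolist(),np.round(c['t'],3),(d>0).mean())
s=get_state();print(s)
E
```

```text
pics
top 382.99257891002554 [[-0.023, -1.0, -0.016], [-0.999, 0.024, -0.046], [0.046, 0.015, -0.999]] [-0.002  0.597  0.913] 0.99606640625
side 413.0651759508536 [[0.998, 0.062, 0.02], [0.046, -0.454, -0.89], [-0.046, 0.889, -0.456]] [-0.596  0.029  0.934] 0.9960078125
{'clock': 0.1, 'qpos': array([-1.29599142e+00,  2.76571154e-01,  1.50598490e+00, -4.13303350e-06,
        1.36072332e+00, -1.21030360e-01]), 'qd': array([ 1.69474242e-03, -1.92217722e-03, -1.83015826e-03, -1.04382556e-03,
        4.20352753e-05,  9.57382929e-04]), 'effort': array([ 2.70399214e-03, -4.17695582e+01, -2.46405190e+01,  7.22912273e-05,
        5.80936219e-03, -9.98666025e-06]), 'position': array([ 0.22156874, -0.53013303,  0.25251234]), 'ee_rot': array([-8.40710827e-04,  9.80477721e-01,  1.96628399e-01, -6.67943517e-05]), 'contact_force': array([-0.42258227, -0.1478968 , -0.63091247]), 'moment': array([-0.00783971, -0.05897865,  0.02231078]), 'gripper_force': 0.0, 'width': 0.08503095402977516}
```

View pics/top0.png

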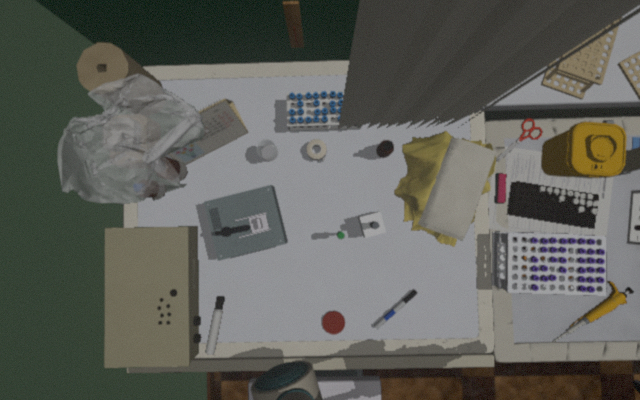

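View pics/side0.png

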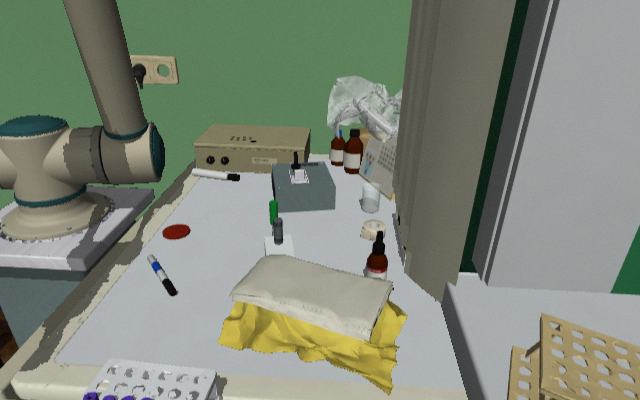

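Candidates for the pin: grey handle in the white stand (top 373,225; side 278,232) and the green look-alike (top 340,235; side 273,212). I choose the grey one in the white block. Next I check it in a close crop and measure.

```bash
python3 - <<'E'
from h import *
it,dt,ct=load('top'); is_,ds,cs=load('side')
a=cv2.resize(it[175:265,190:400],None,fx=3.8,fy=3.8,interpolation=cv2.INTER_CUBIC)
b=cv2.resize(is_[145:265,220:420],None,fx=2.1,fy=2.1,interpolation=cv2.INTER_CUBIC)
w=np.zeros((a.shape[0]+b.shape[0],a.shape[1],3),np.uint8); w[:a.shape[0]]=a; w[a.shape[0]:,:b.shape[1]]=b
cv2.imwrite('pics/crop1.png',w[:600,:,::-1])
Pt=cloud(ct,dt);Ps=cloud(cs,ds)
def rep(tag,P,im,lo,hi,x0,x1,y0,y1):
    m=(P[...,2]>lo)&(P[...,2]<hi)&(P[...,0]>x0)&(P[...,0]<x1)&(P[...,1]>y0)&(P[...,1]<y1)
    q=P[m]; 
    if len(q)<3: print(tag,len(q));return
    r=cv2.minAreaRect((q[:,:2]*1000).astype(np.float32)); print(tag,len(q),'mean',q.mean(0).round(4),'rect',np.round(r[0],1),np.round(r[1],1),round(r[2],2))
print(Pt[224,373],Pt[235,340],Pt[215,210],Pt[223,360])
for n,P,im in(('top',Pt,it),('side',Ps,is_)):
    rep(n+' box',P,im,.05,.066,.3,.6,.1,.4)
    rep(n+' knob',P,im,.092,.105,.3,.6,.1,.4)
    rep(n+' mid',P,im,.082,.092,.3,.6,.1,.4)
    rep(n+' stand',P,im,.043,.056,.3,.55,-.2,-.06)
    rep(n+' pintop',P,im,.09,.11,.3,.55,-.2,-.06)
    rep(n+' green',P,im,.015,.11,.3,.55,-.08,.06)
E
```

```text
[ 0.52683119 -0.1390618   0.10062136] [ 0.50422925 -0.06682266  0.09510972] [0.55473904 0.22930281 0.0611774 ] [ 0.52769401 -0.11739173  0.03224309]
top box 3351 mean [0.5233 0.1758 0.0601] rect [488.7 201.5] [313.7 255.6] 17.51
top knob 73 mean [0.5165 0.1912 0.0973] rect [516.4 191.7] [ 9.5 34.5] 9.93
top mid 6007 mean [0.4162 0.334  0.0858] rect [422.6 254. ] [244.5 292.9] 0.33
top stand 407 mean [ 0.5236 -0.1429  0.0498] rect [ 524.2 -143.9] [50. 50.] 13.63
top pintop 86 mean [ 0.5144 -0.1072  0.0966] rect [ 513.9 -105.6] [15.4 93.6] 16.01
top green 57 mean [ 0.5021 -0.0473  0.0828] rect [499.2  -7.8] [ 16.1 136. ] 3.94
side box 1375 mean [0.4938 0.2026 0.0604] rect [450.  248.7] [298.7 298.4] 0.33
side knob 32 mean [0.5183 0.1856 0.0977] rect [518.2 189.2] [ 9.5 33.6] 12.24
side mid 1416 mean [0.422  0.3182 0.0874] rect [421.3 251.9] [236.6 304.7] 3.19
side stand 437 mean [ 0.5248 -0.1494  0.0502] rect [ 520.1 -120.7] [ 50.3 105. ] 11.46
side pintop 120 mean [ 0.5181 -0.1196  0.0961] rect [ 515.5 -107.9] [16.2 95.2] 15.36
side green 253 mean [ 0.5017 -0.0342  0.0657] rect [499.6  -8.9] [ 25.5 138. ] 0.49
```

View pics/crop1.png

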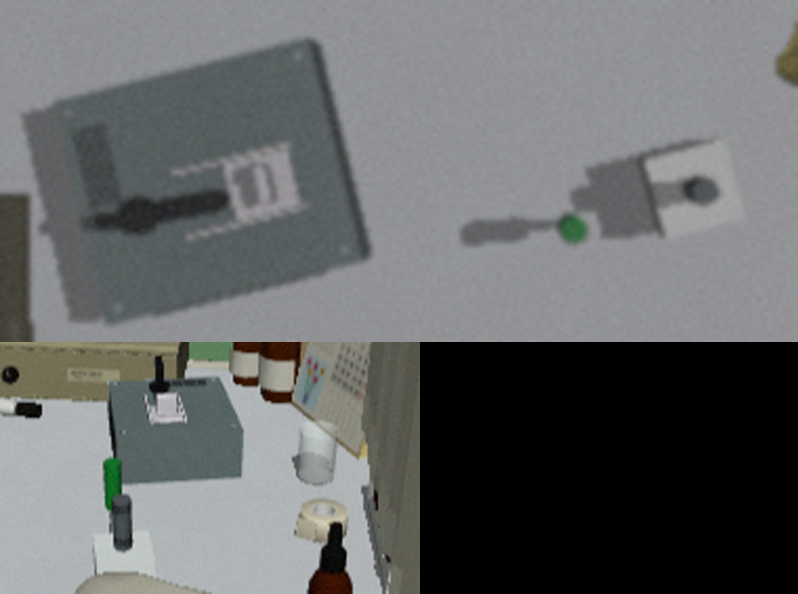

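The crop shows the grey ringed handle standing in the white block (crop 702,190), and the green pin separate (573,230). The black knob bar is at (140,213), the cam runs toward the shutter, and the tab is at (255,187). Next: tighter region fits.

```bash
python3 - <<'E'
from h import *
for n in('top','side'):
    im,d,c=load(n);P=cloud(c,d).reshape(-1,3);C=im.reshape(-1,3).astype(int)
    def rep(tag,lo,hi,x0,x1,y0,y1,extra=None,erode=0):
        m=(P[:,2]>lo)&(P[:,2]<hi)&(P[:,0]>x0)&(P[:,0]<x1)&(P[:,1]>y0)&(P[:,1]<y1)
        if extra is not None:m&=extra
        q=P[m]
        if len(q)<3: print(tag,len(q));return
        r=cv2.minAreaRect((q[:,:2]*1000).astype(np.float32)); print(n,tag,len(q),'mean',q.mean(0).round(4),'rect',np.round(r[0],1),np.round(r[1],1),round(r[2],2))
    rep('box',.055,.066,.42,.63,.06,.275)
    rep('knob',.092,.105,.45,.6,.15,.24)
    rep('cam',.066,.075,.45,.6,.12,.24,C.sum(1)<120)
    rep('tab',.083,.0915,.45,.6,.08,.18,C.sum(1)>300)
    rep('plate',.062,.072,.45,.6,.08,.18,C.sum(1)>350)
    rep('stand',.046,.054,.46,.57,-.18,-.11)
    rep('pintop',.096,.104,.5,.55,-.16,-.115)
    rep('greentop',.09,.104,.47,.53,-.09,-.05)
    rep('greenall',.03,.104,.47,.53,-.09,-.05)
    rep('pinhandle',.055,.095,.5,.55,-.16,-.115)
E
```

```text
top box 3969 mean [0.5365 0.1502 0.0602] rect [535.8 151.6] [140.5 160.8] 12.7
top knob 73 mean [0.5165 0.1912 0.0973] rect [516.4 191.7] [ 9.5 34.5] 9.93
top cam 15 mean [0.5204 0.1768 0.0681] rect [516.9 168.2] [16.1 55. ] 1.07
top tab 40 mean [0.5341 0.1136 0.0878] rect [534.3 113.9] [23.2  8.1] 13.48
top plate 219 mean [0.5324 0.1185 0.0646] rect [530.  131.9] [40.5 70.8] 12.76
top stand 413 mean [ 0.5244 -0.1434  0.0499] rect [ 524.3 -144.1] [50.1 50.3] 13.84
top pintop 38 mean [ 0.5243 -0.1438  0.0995] rect [ 524.5 -143.5] [13.3 13.2] 88.81
top greentop 41 mean [ 0.5034 -0.0676  0.0943] rect [503.2 -67.5] [13.7 14.8] 61.65
top greenall 48 mean [ 0.5043 -0.0673  0.0914] rect [503.7 -67.3] [14.1 15.7] 45.76
top pinhandle 17 mean [ 0.5254 -0.1389  0.078 ] rect [ 524.2 -141.8] [12.8 12.5] 45.37
side box 1452 mean [0.5395 0.1396 0.0613] rect [527.3 181. ] [148.6 238.4] 17.07
side knob 32 mean [0.5183 0.1856 0.0977] rect [518.2 189.2] [ 9.5 33.6] 12.24
side cam 32 mean [0.5194 0.1805 0.0691] rect [517.5 182.5] [25.1 21.5] 84.0
side tab 35 mean [0.5362 0.1107 0.0868] rect [535.9 111.1] [23.4 10. ] 6.64
side plate 130 mean [0.5347 0.1111 0.0661] rect [531.6 129. ] [41.6 76.3] 12.98
side stand 407 mean [ 0.5268 -0.151   0.0505] rect [ 525.6 -145.6] [50.2 55. ] 13.28
side pintop 46 mean [ 0.5258 -0.1476  0.0998] rect [ 525.6 -146. ] [13.3 15.7] 34.0
side greentop 45 mean [ 0.5047 -0.0716  0.0943] rect [504.9 -70.6] [15.9 14.7] 1.64
side greenall 173 mean [ 0.5047 -0.0734  0.077 ] rect [504.7 -70.6] [16.3 14.7] 1.64
side pinhandle 173 mean [ 0.5266 -0.1502  0.0755] rect [ 526.2 -148.9] [16.1 11.8] 8.9
```

Call:
drive_tool:
  rows:
    - [22,-22,0,0]
    - [22,-22,0,0]
    - [22,-22,0,0]
    - [22,-22,0,0]
    - [22,-22,0,0]
    - [22,-22,0,0]
    - [22,-22,0,0]
    - [22,-22,0,0]
  grip: 40
  newtons: 40

```text
clock: 0.77
position: [0.3483, -0.2201, 0.2531]
ee_rot: [-0.0, 0.981, 0.196, 0.0]
contact_force: [0.9, 0.1, -0.3]
width: 0.0402
gripper_force: 0.0
```

```bash
cat > go.py <<'E'
import sys
from h import *
from scipy.spatial.transform import Rotation as Ro
s=get_state(); w,x,y,z=s['ee_rot']; R=Ro.from_quat([x,y,z,w]).as_matrix()
xa=np.degrees(np.arctan2(R[1,0],R[0,0])); p=s['position']
print('t',round(s['clock'],2),'pos',p.round(4),'xang',round(xa,2),'q1,q6',s['qpos'][[0,5]].round(3),'F',s['contact_force'].round(2),'M',s['moment'].round(3),'w',round(s['width'],4),'gf',s['gripper_force'])
if len(sys.argv)>4:
    t=np.array([float(a) for a in sys.argv[1:4]]); a=float(sys.argv[4])
    print('units',(R.T@(t-p)/.025).round(2),'turn',round((xa-a)/6,2))
E
python3 go.py .5172 .1913 .25 101
```

```text
t 0.77 pos [ 0.3483 -0.2201  0.2531] xang 22.63 q1,q6 [-0.733  0.443] F [ 0.85  0.09 -0.26] M [ 0.042 -0.05   0.   ] w 0.0402 gf 0.0
units [ 12.57 -12.59   0.13] turn -13.06
```

Call:
drive_tool:
  rows:
    - [12.6,-12.6,1,-13.06]
    - [12.6,-12.6,1,-13.06]
    - [12.6,-12.6,1,-13.06]
    - [12.6,-12.6,1,-13.06]
    - [12.6,-12.6,1,-13.06]
    - [12.6,-12.6,1,-13.06]
    - [12.6,-12.6,1,-13.06]
    - [12.6,-12.6,1,-13.06]

```text
clock: 1.43
position: [0.4747, 0.0879, 0.2343]
ee_rot: [0.0, 0.764, 0.645, -0.0]
contact_force: [0.9, -1.4, 0.8]
width: 0.0402
gripper_force: 0.0
```

```bash
python3 go.py .5172 .1913 .15 101
```

```text
t 1.43 pos [0.4747 0.0879 0.2343] xang 80.36 q1,q6 [0.039 0.207] F [ 0.9  -1.38  0.84] M [-0.044 -0.012  0.05 ] w 0.0402 gf 0.0
units [4.37 0.98 3.37] turn -3.44
```

Call:
drive_tool:
  rows:
    - [4.37,0.98,3.2,-3.44]
    - [4.37,0.98,3.2,-3.44]
    - [4.37,0.98,3.2,-3.44]
    - [4.37,0.98,3.2,-3.44]
    - [4.37,0.98,3.2,-3.44]
    - [4.37,0.98,3.2,-3.44]
    - [4.37,0.98,3.2,-3.44]
    - [4.37,0.98,3.2,-3.44]

```text
clock: 2.1
position: [0.518, 0.1877, 0.1559]
ee_rot: [0.001, 0.639, 0.769, 0.001]
contact_force: [0.2, -0.5, -0.1]
width: 0.0399
gripper_force: 0.0
```

```bash
python3 go.py .5172 .1913 .095 101; python3 - <<'E'
from h import *
im,d,c=grab('side');u,v=proj(c,np.array([.517,.191,.1]));u,v=int(u),int(v);print(u,v)
a=im[max(v-60,0):v+40,u-60:u+60]
im2,d2,c2=grab('top');u,v=map(int,proj(c2,np.array([.517,.191,.1])));b=im2[v-50:v+50,u-60:u+60]
cv2.imwrite('pics/k1.png',cv2.resize(np.vstack([a,b]),None,fx=3,fy=3,interpolation=cv2.INTER_CUBIC)[:600,:,::-1])
# tool calibration check: points of gripper near fingers
E
```

```text
t 2.1 pos [0.518  0.1877 0.1559] xang 100.5 q1,q6 [0.222 0.039] F [ 0.15 -0.47 -0.14] M [-0.011  0.004  0.011] w 0.0399 gf 0.0
units [ 0.15 -0.01  2.44] turn -0.08
294 152
```

View pics/k1.png

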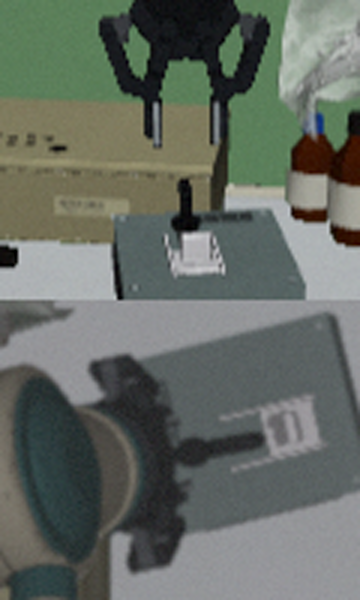

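The picture shows the fingers (crop x 155 and 217) straddling the knob bar (x 185), so I descend and grip.

Call:
drive_tool:
  rows:
    - [0.15,0,0.8,-0.08]
    - [0.15,0,1.6,-0.08]
    - [0.15,0,2.0,-0.08]
    - [0.15,0,2.4,-0.08]
    - [0.15,0,2.4,-0.08]
    - [0.15,0,2.4,-0.08]
    - [0.15,0,2.4,-0.08]
    - [0.15,0,2.4,-0.08]

```text
clock: 2.87
position: [0.518, 0.1928, 0.0956]
ee_rot: [0.001, 0.635, 0.772, 0.001]
contact_force: [0.5, -0.0, -1.2]
width: 0.0398
gripper_force: 0.0
```

Call:
drive_tool:
  rows:
    - [0,0,0,0]
    - [0,0,0,0]
    - [0,0,0,0]
    - [0,0,0,0]
    - [0,0,0,0]
    - [0,0,0,0]
    - [0,0,0,0]
    - [0,0,0,0]
  grip: 0
  newtons: 30

```text
clock: 3.53
position: [0.5164, 0.1925, 0.0952]
ee_rot: [-0.0, 0.635, 0.772, -0.001]
contact_force: [-3.8, -0.8, 5.4]
width: 0.0096
gripper_force: 31.3
```

```bash
python3 go.py .5172 .1913 .095 12.7
```

```text
t 3.53 pos [0.5164 0.1925 0.0952] xang 101.1 q1,q6 [0.231 0.037] F [-3.8  -0.83  5.37] M [-0.129  0.444 -0.071] w 0.0096 gf 31.259171068668365
units [-0.05  0.02  0.01] turn 14.73
```

Call:
drive_tool:
  rows:
    - [0,-0.05,0,0.5]
    - [0,-0.05,0,1.5]
    - [0,-0.05,0,2.5]
    - [0,-0.05,0,3.5]
    - [0,-0.05,0,4.5]
    - [0,-0.05,0,5.5]
    - [0,-0.05,0,6.5]
    - [0,-0.05,0,7.4]

```text
clock: 4.2
position: [0.5174, 0.1922, 0.0952]
ee_rot: [0.001, 0.881, 0.473, 0.001]
contact_force: [1.4, -2.2, 1.7]
width: 0.0094
gripper_force: 30.7
```

Call:
drive_tool:
  rows:
    - [0,0,0,1]
    - [0,0,0,2]
    - [0,0,0,3]
    - [0,0,0,4]
    - [0,0,0,5]
    - [0,0,0,6]
    - [0,0,0,7]
    - [0,0,0,7.4]

```text
clock: 4.87
position: [0.518, 0.1913, 0.0952]
ee_rot: [0.001, 0.994, 0.106, 0.002]
contact_force: [2.7, -3.2, 0.7]
width: 0.0097
gripper_force: 30.6
```

```bash
python3 go.py .5172 .1913 .095 12.2
```

```text
t 4.87 pos [0.518  0.1913 0.0952] xang 12.13 q1,q6 [0.23  1.591] F [ 2.72 -3.22  0.72] M [-0.636 -0.292  0.062] w 0.0097 gf 30.648667216300964
units [-0.03 -0.01  0.01] turn -0.01
```

Call:
drive_tool:
  rows:
    - [0,0,0,0]
    - [0,0,0,0]
    - [0,0,0,0]
    - [0,0,-0.3,0]
    - [0,0,-1,0]
    - [0,0,-2,0]
    - [0,0,-2.5,0]
    - [0,0,-2.5,0]
  grip: 32

```text
clock: 5.53
position: [0.518, 0.1931, 0.1606]
ee_rot: [-0.001, 0.994, 0.107, 0.003]
contact_force: [-0.3, -0.2, 0.1]
width: 0.0319
gripper_force: 0.0
```

```bash
python3 go.py .5348 .113 .157 12.7; python3 - <<'E'
from h import *
im,d,c=grab('top');P=cloud(c,d).reshape(-1,3);C=im.reshape(-1,3).astype(int)
m=(P[:,2]>.083)&(P[:,2]<.0915)&(P[:,0]>.5)&(P[:,0]<.57)&(P[:,1]>.08)&(P[:,1]<.15)&(C.sum(1)>300)
print(m.sum(),P[m].mean(0))
E
```

```text
t 5.53 pos [0.518  0.1931 0.1606] xang 12.33 q1,q6 [0.231 1.586] F [-0.27 -0.2   0.07] M [0.038 0.015 0.049] w 0.0319 gf 0.0
units [-0.03  3.28  0.14] turn -0.06
41 [0.53414529 0.11360641 0.08717208]
```

Call:
drive_tool:
  rows:
    - [-0.03,1.2,0,-0.06]
    - [-0.03,2.4,0,-0.06]
    - [-0.03,3.28,0,-0.06]
    - [-0.03,3.28,0,-0.06]
    - [-0.03,3.28,0.7,-0.06]
    - [-0.03,3.28,1.4,-0.06]
    - [-0.03,3.28,1.6,-0.06]
    - [-0.03,3.28,1.6,-0.06]

```text
clock: 6.25
position: [0.5306, 0.1124, 0.1149]
ee_rot: [-0.0, 0.994, 0.11, -0.003]
contact_force: [-0.1, -0.0, 0.5]
width: 0.0321
gripper_force: 0.0
```

```bash
python3 go.py .5348 .113 .0935 12.7; python3 - <<'E'
from h import *
X=np.array([.535,.113,.1])
im,d,c=grab('side');u,v=map(int,proj(c,X));a=im[max(v-60,0):v+40,u-60:u+60]
cv2.imwrite('pics/k2.png',cv2.resize(a,None,fx=4,fy=4,interpolation=cv2.INTER_CUBIC)[:600,:,::-1])
E
```

```text
t 6.25 pos [0.5306 0.1124 0.1149] xang 12.67 q1,q6 [0.08 1.43] F [-0.08 -0.03  0.45] M [-0.044 -0.005  0.036] w 0.0321 gf 0.0
units [0.17 0.01 0.85] turn -0.01
```

View pics/k2.png

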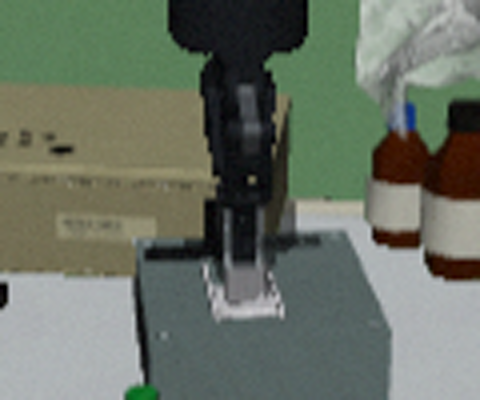

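The near finger stands in front of the tab (crop 240,280) and the knob now lies across the box. I lower and grip.

Call:
drive_tool:
  rows:
    - [0.17,0,0.4,0]
    - [0.17,0,0.8,0]
    - [0.17,0,0.85,0]
    - [0.17,0,0.85,0]
    - [0.17,0,0.85,0]
    - [0.17,0,0.85,0]
    - [0.17,0,0.85,0]
    - [0.17,0,0.85,0]

```text
clock: 6.97
position: [0.537, 0.113, 0.0962]
ee_rot: [0.0, 0.994, 0.11, 0.0]
contact_force: [1.2, 0.0, 0.3]
width: 0.0319
gripper_force: 0.0
```

Call:
drive_tool:
  rows:
    - [0,0,0,0]
    - [0,0,0,0]
    - [0,0,0,0]
    - [0,0,0,0]
    - [0,0,0,0]
    - [0,0,0,0]
    - [0,0,0,0]
    - [0,0,0,0]
  grip: 0
  newtons: 25

```text
clock: 7.63
position: [0.5368, 0.1134, 0.0961]
ee_rot: [-0.0, 0.994, 0.11, 0.0]
contact_force: [-1.8, 2.3, 5.2]
width: 0.0072
gripper_force: 29.8
```

Call:
drive_tool:
  rows:
    - [0,-0.15,0,0]
    - [0,-0.35,0,0]
    - [0,-0.55,0,0]
    - [0,-0.75,0,0]
    - [0,-0.95,0,0]
    - [0,-1.1,0,0]
    - [0,-1.22,0,0]
    - [0,-1.22,0,0]

```text
clock: 8.3
position: [0.5302, 0.1427, 0.0961]
ee_rot: [0.001, 0.994, 0.111, 0.0]
contact_force: [-0.5, 0.2, 5.1]
width: 0.0072
gripper_force: 29.9
```

```bash
python3 go.py
```

```text
t 8.3 pos [0.5302 0.1427 0.0961] xang 12.71 q1,q6 [0.137 1.487] F [-0.55  0.23  5.12] M [-0.134  0.258 -0.016] w 0.0072 gf 29.880326986312866
```

Call:
drive_tool:
  rows:
    - [0,0,0,0]
    - [0,0,0,0]
    - [0,0,0,0]
    - [0,0,-0.5,0]
    - [0,0,-1.5,0]
    - [0,0,-2.5,0]
    - [0,0,-3.5,0]
    - [0,0,-3.5,0]
  grip: 26

```text
clock: 8.97
position: [0.5332, 0.1432, 0.188]
ee_rot: [-0.0, 0.994, 0.11, 0.005]
contact_force: [-0.3, 0.2, 0.1]
width: 0.026
gripper_force: 0.0
```

```bash
python3 go.py .525 -.1445 .185 102.7
```

```text
t 8.97 pos [0.5332 0.1432 0.188 ] xang 12.64 q1,q6 [0.136 1.487] F [-0.33  0.25  0.07] M [ 0.012 -0.003 -0.029] w 0.026 gf 0.0
units [-2.84 11.16  0.1 ] turn -15.01
```

Call:
drive_tool:
  rows:
    - [-2.84,11.16,0,-15]
    - [-2.84,11.16,0,-15]
    - [-2.84,11.16,0,-15]
    - [-2.84,11.16,0,-15]
    - [-2.84,11.16,0,-15]
    - [-2.84,11.16,0,-15]
    - [-2.84,11.16,0,-15]
    - [-2.84,11.16,0,-15]
  grip: 45

```text
clock: 9.63
position: [0.5215, -0.1484, 0.1827]
ee_rot: [0.001, 0.842, 0.54, -0.001]
contact_force: [-0.5, 0.8, 0.6]
width: 0.0448
gripper_force: 0.0
```

```bash
python3 go.py .525 -.1445 .17 102.7; python3 - <<'E'
from h import *
im,d,c=grab('top');P=cloud(c,d).reshape(-1,3);C=im.reshape(-1,3).astype(int)
def f(*a):
    x0,x1,y0,y1,lo,hi=a
    m=(P[:,2]>lo)&(P[:,2]<hi)&(P[:,0]>x0)&(P[:,0]<x1)&(P[:,1]>y0)&(P[:,1]<y1)&(C.sum(1)>300); print(m.sum(),P[m].mean(0).round(4))
f(.48,.57,.08,.18,.083,.0915)
u,v=map(int,proj(c,np.array([.533,.125,.07])));cv2.imwrite('pics/k3.png',cv2.resize(im[v-35:v+35,u-60:u+60],None,fx=6,fy=6,interpolation=cv2.INTER_CUBIC)[:,:,::-1])
E
```

```text
t 9.63 pos [ 0.5215 -0.1484  0.1827] xang 65.32 q1,q6 [-0.405  0.027] F [-0.49  0.79  0.59] M [-0.003 -0.017  0.022] w 0.0448 gf 0.0
units [0.2  0.06 0.51] turn -6.23
32 [0.5279 0.1431 0.0878]
```

View pics/k3.png

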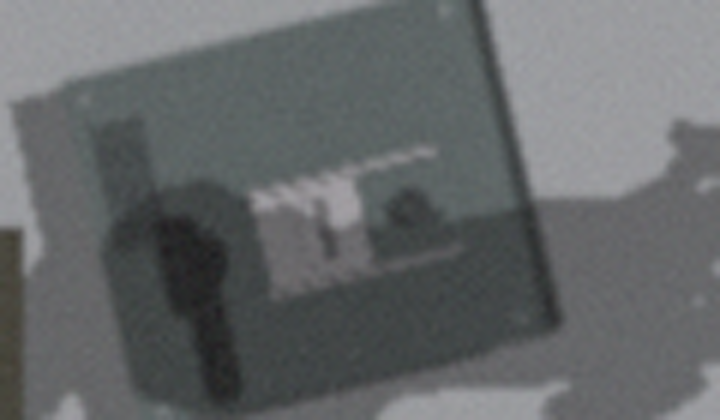

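The crop shows the shutter open with its tab to the left of the dark round hole (crop 412,208), and the cam pointing to the front. Now down to the pin.

Call:
drive_tool:
  rows:
    - [0.2,0.06,0,-6.23]
    - [0.2,0.06,0,-6.23]
    - [0.2,0.06,0,-6.23]
    - [0.2,0.06,0.3,-6.23]
    - [0.2,0.06,0.6,-6.23]
    - [0.2,0.06,0.6,-6.23]
    - [0.2,0.06,0.6,-6.23]
    - [0.2,0.06,0.6,-6.23]

```text
clock: 10.35
position: [0.5253, -0.1409, 0.1678]
ee_rot: [-0.0, 0.627, 0.779, -0.0]
contact_force: [-0.5, -0.4, 0.2]
width: 0.0452
gripper_force: 0.0
```

```bash
python3 go.py .5248 -.144 .08 102.7; python3 - <<'E'
from h import *
c=eyes.camera_info('top')
u,v=map(int,proj(c,np.array([.533,.125,.07])));u=u-60+412/6;v=v-35+208/6
p0=world(c,u,v,1.);o=-np.array(c['R']).T@np.array(c['t']);r=p0-o
print('hole',o+r*(.06-o[2])/r[2])
im,d,c=grab('side');u,v=map(int,proj(c,np.array([.525,-.144,.1])));cv2.imwrite('pics/k4.png',cv2.resize(im[v-60:v+50,u-60:u+60],None,fx=5,fy=5,interpolation=cv2.INTER_CUBIC)[:,:,::-1])
E
```

```text
t 10.35 pos [ 0.5253 -0.1409  0.1678] xang 102.39 q1,q6 [-0.39  -0.606] F [-0.5  -0.43  0.21] M [-0.021 -0.008 -0.006] w 0.0452 gf 0.0
units [-0.12 -0.04  3.51] turn -0.05
hole [0.53434187 0.10833899 0.06      ]
```

View pics/k4.png

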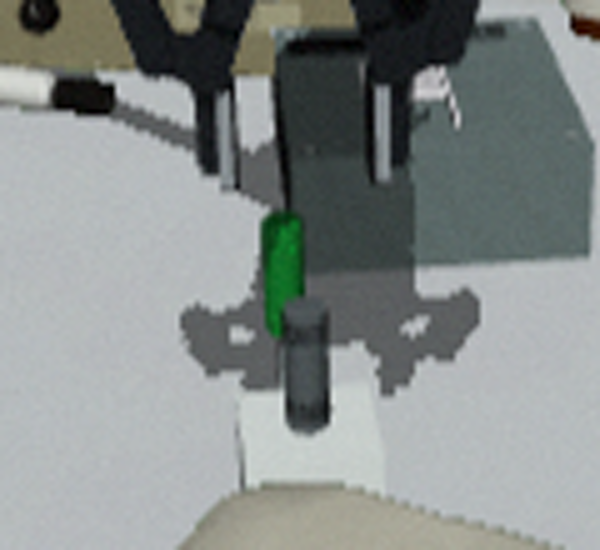

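The fingers (crop x 227 and 382) centre on the grey pin (x 306). Descending.

Call:
drive_tool:
  rows:
    - [-0.12,-0.04,0.8,0]
    - [-0.12,-0.04,1.6,0]
    - [-0.12,-0.04,2.4,0]
    - [-0.12,-0.04,3.0,0]
    - [-0.12,-0.04,3.45,0]
    - [-0.12,-0.04,3.45,0]
    - [-0.12,-0.04,3.45,0]
    - [-0.12,-0.04,3.45,0]

```text
clock: 11.07
position: [0.5258, -0.1444, 0.0829]
ee_rot: [0.001, 0.626, 0.78, 0.0]
contact_force: [-0.5, 0.5, -0.5]
width: 0.0451
gripper_force: 0.0
```

Call:
drive_tool:
  rows:
    - [0,0,0,0]
    - [0,0,0,0]
    - [0,0,0,0]
    - [0,0,0,0]
    - [0,0,0,0]
    - [0,0,0,0]
    - [0,0,0,0]
    - [0,0,0,0]
  grip: 0
  newtons: 45

```text
clock: 11.73
position: [0.5255, -0.1445, 0.083]
ee_rot: [0.001, 0.626, 0.78, 0.0]
contact_force: [-1.3, 0.1, 5.2]
width: 0.0149
gripper_force: 43.9
```

```bash
python3 go.py .525 -.1445 .16 102.7
```

```text
t 11.73 pos [ 0.5255 -0.1445  0.083 ] xang 102.47 q1,q6 [-0.396 -0.613] F [-1.31  0.08  5.2 ] M [ 0.004  0.181 -0.054] w 0.0149 gf 43.93585681915283
units [ 0.   -0.02 -3.08] turn -0.04
```

Call:
drive_tool:
  rows:
    - [0,0,-0.4,0]
    - [0,0,-0.9,0]
    - [0,0,-1.4,0]
    - [0,0,-2,0]
    - [0,0,-2.8,0]
    - [0,0,-3.6,0]
    - [0,0,-4.3,0]
    - [0,0,-4.3,0]

```text
clock: 12.4
position: [0.5272, -0.145, 0.1936]
ee_rot: [0.004, 0.626, 0.78, 0.001]
contact_force: [0.6, -0.2, -0.5]
width: 0.0151
gripper_force: 43.9
```

```bash
python3 go.py .535 .1095 .19 102.7
```

```text
t 12.4 pos [ 0.5272 -0.145   0.1936] xang 102.47 q1,q6 [-0.396 -0.613] F [ 0.56 -0.18 -0.53] M [-0.005 -0.036 -0.017] w 0.0151 gf 43.88928595930338
units [9.87 2.5  0.12] turn -0.04
```

Call:
drive_tool:
  rows:
    - [1.3,0.33,0,0]
    - [2.8,0.7,0,0]
    - [4.3,1.1,0,0]
    - [5.8,1.47,0,0]
    - [7.3,1.85,0,0]
    - [8.7,2.2,0,0]
    - [9.6,2.43,0,0]
    - [9.87,2.5,0,0]

```text
clock: 13.07
position: [0.532, 0.1139, 0.1887]
ee_rot: [-0.001, 0.625, 0.781, 0.0]
contact_force: [0.4, -0.6, -0.3]
width: 0.0145
gripper_force: 43.9
```

Call:
drive_tool:
  rows:
    - [0,0,0.3,0]
    - [0,0,0.7,0]
    - [0,0,1.1,0]
    - [0,0,1.3,0]
    - [0,0,1.3,0]
    - [0,0,1.3,0]
    - [0,0,1.3,0]
    - [0,0,1.3,0]

```text
clock: 13.73
position: [0.5333, 0.1098, 0.1575]
ee_rot: [0.0, 0.626, 0.779, 0.0]
contact_force: [0.1, 0.1, 0.0]
width: 0.0144
gripper_force: 43.9
```

```bash
python3 go.py .535 .1095 .15 102.7; python3 - <<'E'
from h import *
out=[]
for n in('side','top'):
    im,d,c=grab(n);u,v=map(int,proj(c,np.array([.535,.1095,.075])));print(n,u,v,'mouth',np.round(proj(c,np.array([.535,.1095,.06])),1),'tip',np.round(proj(c,np.array([.535,.1095,.075])),1))
    out.append(cv2.resize(im[v-37:v+38,u-50:u+50],None,fx=4,fy=4,interpolation=cv2.INTER_CUBIC))
cv2.imwrite('pics/k5.png',np.vstack(out)[:,:,::-1])
E
```

```text
t 13.73 pos [0.5333 0.1098 0.1575] xang 102.42 q1,q6 [ 0.075 -0.141] F [0.11 0.11 0.02] M [-0.008  0.019  0.026] w 0.0144 gf 43.876001201570034
units [-0.03  0.06  0.3 ] turn -0.05
side 298 175 mouth [298.6 181.1] tip [298.6 175.3]
top 261 222 mouth [262.2 222.4] tip [261.1 222.6]
```

View pics/k5.png

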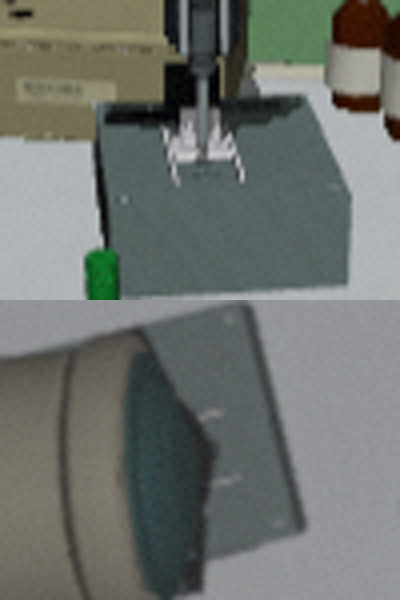

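The side view shows the pin upright, with its shaft (crop 204,150) just above and about centred on the dark hole between the rails (207,172). I check the tip numerically.

```bash
python3 - <<'E'
from h import *
im,d,c=load('side');P=cloud(c,d)
for v in range(160,186):
    print(v,[(tuple((P[v,u]*1000).round().astype(int)),int(im[v,u].sum())) for u in range(297,302)])
E
```

```text
160 [((np.int64(532), np.int64(107), np.int64(114)), 204), ((np.int64(534), np.int64(105), np.int64(115)), 370), ((np.int64(536), np.int64(107), np.int64(114)), 334), ((np.int64(530), np.int64(190), np.int64(82)), 47), ((np.int64(533), np.int64(187), np.int64(83)), 10)]
161 [((np.int64(532), np.int64(108), np.int64(111)), 213), ((np.int64(534), np.int64(108), np.int64(112)), 369), ((np.int64(536), np.int64(107), np.int64(112)), 340), ((np.int64(530), np.int64(189), np.int64(80)), 34), ((np.int64(532), np.int64(189), np.int64(80)), 43)]
162 [((np.int64(532), np.int64(106), np.int64(110)), 206), ((np.int64(534), np.int64(106), np.int64(110)), 366), ((np.int64(536), np.int64(109), np.int64(109)), 343), ((np.int64(530), np.int64(188), np.int64(77)), 53), ((np.int64(532), np.int64(192), np.int64(76)), 36)]
163 [((np.int64(532), np.int64(107), np.int64(107)), 204), ((np.int64(534), np.int64(109), np.int64(106)), 365), ((np.int64(536), np.int64(110), np.int64(106)), 336), ((np.int64(530), np.int64(190), np.int64(74)), 61), ((np.int64(532), np.int64(191), np.int64(74)), 47)]
164 [((np.int64(
[... 5218 characters left out ...]
64(62)), 281), ((np.int64(537), np.int64(96), np.int64(61)), 289), ((np.int64(540), np.int64(98), np.int64(61)), 268), ((np.int64(542), np.int64(96), np.int64(61)), 294)]
184 [((np.int64(534), np.int64(88), np.int64(62)), 290), ((np.int64(536), np.int64(88), np.int64(62)), 283), ((np.int64(538), np.int64(88), np.int64(62)), 280), ((np.int64(541), np.int64(89), np.int64(62)), 279), ((np.int64(542), np.int64(94), np.int64(60)), 285)]
185 [((np.int64(534), np.int64(84), np.int64(61)), 281), ((np.int64(537), np.int64(83), np.int64(62)), 284), ((np.int64(539), np.int64(83), np.int64(62)), 286), ((np.int64(541), np.int64(85), np.int64(61)), 280), ((np.int64(543), np.int64(86), np.int64(61)), 300)]
```

Call:
drive_tool:
  rows:
    - [-0.055,0.066,0,0]
    - [-0.055,0.066,0.3,0]
    - [-0.055,0.066,0.6,0]
    - [-0.055,0.066,0.8,0]
    - [-0.055,0.066,1.0,0]
    - [-0.055,0.066,1.15,0]
    - [-0.055,0.066,1.25,0]
    - [-0.055,0.066,1.25,0]

```text
clock: 14.5
position: [0.5343, 0.1092, 0.1251]
ee_rot: [-0.0, 0.626, 0.78, -0.001]
contact_force: [-0.4, 0.6, -0.8]
width: 0.0146
gripper_force: 43.9
```

```bash
python3 go.py .535 .1088 .112 102.4
```

```text
t 14.5 pos [0.5343 0.1092 0.1251] xang 102.47 q1,q6 [ 0.074 -0.144] F [-0.44  0.57 -0.82] M [-0.016 -0.038  0.022] w 0.0146 gf 43.876167833805084
units [-0.02  0.02  0.52] turn 0.01
```

Tip is in the hole with no contact. Pressing.

Call:
drive_tool:
  rows:
    - [0,0,0.1,0]
    - [0,0,0.2,0]
    - [0,0,0.3,0]
    - [0,0,0.4,0]
    - [0,0,0.5,0]
    - [0,0,0.55,0]
    - [0,0,0.55,0]
    - [0,0,0.55,0]

```text
clock: 15.17
position: [0.535, 0.1092, 0.1124]
ee_rot: [0.0, 0.626, 0.78, 0.0]
contact_force: [-0.2, 1.1, 3.5]
width: 0.0152
gripper_force: 44.3
```

```bash
python3 go.py .535 .1088 .112 102.4
```

```text
t 15.17 pos [0.535  0.1092 0.1124] xang 102.47 q1,q6 [ 0.074 -0.144] F [-0.17  1.09  3.48] M [-0.005  0.076 -0.017] w 0.0152 gf 44.25459913909435
units [-0.02 -0.    0.02] turn 0.01
```

Call:
drive_tool:
  rows:
    - [0,0,0.03,0]
    - [0,0,0.06,0]
    - [0,0,0.08,0]
    - [0,0,0.1,0]
    - [0,0,0.1,0]
    - [0,0,0.1,0]
    - [0,0,0.1,0]
    - [0,0,0.1,0]

```text
clock: 15.83
position: [0.5352, 0.1093, 0.1114]
ee_rot: [0.001, 0.626, 0.78, 0.001]
contact_force: [-1.9, -0.5, 12.6]
width: 0.0149
gripper_force: 45.5
```

```bash
python3 go.py
```

```text
t 15.83 pos [0.5352 0.1093 0.1114] xang 102.47 q1,q6 [ 0.074 -0.144] F [-1.91 -0.51 12.64] M [-0.022  0.61  -0.003] w 0.0149 gf 45.456556007266045
```

Call:
drive_tool:
  rows:
    - [0,0,0,0]
    - [0,0,0,0]
    - [0,0,0,0]
    - [0,0,0,0]
    - [0,0,0,0]
    - [0,0,0,0]
    - [0,0,0,0]
    - [0,0,0,0]

```text
clock: 16.5
position: [0.5352, 0.1092, 0.1114]
ee_rot: [0.001, 0.626, 0.78, 0.001]
contact_force: [-1.4, -0.3, 12.8]
width: 0.0148
gripper_force: 45.5
```

```bash
python3 go.py; python3 -c "
from h import *
print(order.sign_off())"
```

```text
t 16.5 pos [0.5352 0.1092 0.1114] xang 102.47 q1,q6 [ 0.074 -0.144] F [-1.41 -0.3  12.83] M [-0.07   0.58  -0.038] w 0.0148 gf 45.455968491733074
the job is handed in; nothing more can be done
None
```

I handed the job in at 16.5 s, and sign-off gave no verdict: I turned the clamp knob a quarter turn, slid the shutter 30 mm open, and pressed the button to its stop (about 13 N) with the pin still gripped.

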